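# Cover the housing, find the shaft's flat and hold the collar on it

### The job

First set the loose round aluminium cover over the shaft onto the rim of the grey housing, so that it sits fully seated and level, and let go of it. Then pinch the bare shaft end with one finger on its brass-coloured flat, turn it until the flat faces the housing's red mark, and let it go; slip the steel collar over the shaft end with its brass set-screw on that flat, and hold it there level, its top flush with the end of the shaft. The job finishes while you are still gripping the collar; do not shift the shaft off the mark or disturb the other loose things (tin, bearing, bottle, hex keys, torch).

Things in the scene. Friction and masses are not known exactly. Their poses are not given: they have to be found in the camera images.
- housing: grey shaft housing, fixed upright on the bench: base plate 120 x 120 x 10 mm with bolt heads, on it a round wall of 90 mm outer and 80 mm inner diameter, open at the top, its rim 50 mm above the bench. Origin: centre of the underside, on the shaft's axis; z up; the red mark (on wall and base) is on its -x side.
- shaft_end (a point): centre of the top end of the vertical steel shaft that stands in the middle of the housing, 111 mm above the bench and 61 mm above the rim. Shaft 30 mm in diameter, its top 3 mm chamfered to 25 mm. A brass-coloured milled flat, 21 mm wide, runs from 4 mm below the end down to 48 mm below it, on the -x side of this frame, 9.3 mm from the axis: gripped across the flat the shaft measures 24 mm, across the round 30 mm. z up; the frame turns with the shaft.
- shaft (a joint): turning angle of the shaft about its upright axis, rad, seen from above growing counter-clockwise; 0 when the flat faces the red mark; range -3.1 to 3.1. Light friction (about 0.06 N m): it stays where it is left.
- shaft_flat: the brass-coloured flat itself, 21 mm wide, 44 mm tall, turning with the shaft. Origin 26 mm below the shaft's end and 8.3 mm from the axis, 1 mm behind the face; the face looks along -x of this frame.
- cover: loose aluminium cover, 0.22 kg, 23 mm high in all: below a spigot ring 72 mm across and 6 mm deep (3 mm play each way in the housing), then a disc 92 mm across and 5 mm thick (rests on the rim), on top a hub ring 56 mm across and 12 mm high to grip by; bore 38 mm right through. Lies spigot down. Origin: centre of its underside, z up; seated, it is 44 mm above the housing's origin, and the shaft stands 44 mm out of the hub.
- collar: loose steel shaft collar, 0.18 kg, lying flat: 50 mm across, 22 mm high, bore 33 mm. Brass set-screw at mid height on its -x side: its head sticks 4 mm out of the side, and its 5 mm thick tip reaches into the bore to 11.2 mm from the axis, so the collar goes onto the shaft only when the screw stands over the flat (about 0.4 rad of play either way). Origin: centre of the underside, z up; flush, it is 22 mm below the shaft's end.
- set_screw (a point): outer end of the collar's set-screw head, 29 mm from the collar's axis and 11 mm above its underside
- feeler_tin: small flat green tin, 46 x 71 x 23 mm, a bystander; origin under its centre
- bearing: ball bearing ring lying flat, 52 mm across, 15 mm high, a bystander; origin under its centre
- bottle: black sealant bottle with a green cap, 45 mm across, 110 mm tall, standing, a bystander; origin under its centre
- hex_keys: hex keys in a red stand, 35 x 90 x 124 mm, a bystander; origin under its centre
- torch: black and orange hand torch lying down, 35 x 129 x 36 mm, a bystander; origin under its centre
Things that resemble listed ones, but are neither listed nor needed, are in the scene too. Leave any orange look-alike of the collar alone.

How it is judged:
By the outcome, as a careful person would: the job done as asked, in the order asked, and still so for the second after the job is handed in, while the arm keeps its last pose, push and grip.
It also fails if it takes over 66 s, if anything falls off the work surface, if the arm or the gripper's body presses on something with over 40 N, if the wrist force passes 120 N, or if a joint passes its speed limit or range.

### The arm

A 6-joint arm with a two-finger parallel gripper is mounted at the origin on a cart in front of the work surface, level with it; the furniture and walls round the work are solid. World frame = base frame: x ahead of the robot, y to its left, z up, the work surface at z = 0. Lengths are in m, angles in degrees, forces in N, time in s.
With the tool pointing down it reaches from about 0.4 to 0.825 m from the base axis. Payload 7 kg.
Tool frame: the origin (TCP) lies at the very end of the fingers, on their centre line; the grasp point (between the pads) lies tcp_to_grasp behind it (tcp_to_grasp is the distance from the TCP to the grasp point, in m); x points along the fingers, y is the direction in which the jaws open and shut, and the axes are right-handed (so a half turn about x gives the same grasp; the last joint's range is limited). The gripper opens to 88 mm and grips with 3 to 60 N. Pads are 19 mm wide; open, the fingers measure 130 mm over their backs; the gripper's body (78 mm by 193 mm) begins 47 mm behind the grasp point.
Start: joints at [-53.68, 20.546, 0.682, 0, -70.136, -16.507], TCP at [0.229, -0.635, 0.227] pointing down, gripper open.
Joint ranges: [-176.03, 176.03], [-82.01, 121.73], [-58.28, 71.71], [-173.87, 95.51], [-174.79, -0.11], [-173.66, 173.66]. Speed limits (degrees/s): [136.94, 136.94, 172.46, 180, 180, 180].

### API

Orientations are given as [roll, pitch, yaw] about the fixed x, y, z axes, in that order (R = Rz(yaw) Ry(pitch) Rx(roll)).
In Python, from plant import * gives the robot as it stands. The module is installed in compiled form; this text tells all that it offers.
- The arm moves only by the shell command python3 -m pendant 'ROWS'. ROWS is JSON, a list of rows, each an object with "claw": the finger opening in mm, from 0 to 87.6; "linear": the shift along the tool's x, y, z in mm, a list of three; "twist": the turn about the tool's x in rad. In form: [{"claw": claw, "linear": [tx, ty, tz], "twist": twist}, ...]. A call has exactly 10 rows; each row shifts and turns the commanded pose from where the row before left it, along the tool's axes as they then stand; what a row does not reach is not made up. A row lasts 1/12 s, in which the tool goes at most 41.7 mm and 7.16 degrees, less where a joint would pass 70% of its speed; a pose out of reach is approached as far as the arm can. A call with a gripper value outside its range is refused whole. The fingers move at their own pace and stop on an object; the grip force is fixed at half the most. Time passes only in rows, so rows that do not move let the fingers close, or fill a call up. It gives the time, the measured TCP pose, the force and the opening at its end, in the units of the state.
- get_obs(): the state, without advancing time (a new reading comes with each control period).
- snapshot(name): name is "side" or "top"; returns (picture, depth): 420x560x3 uint8, red, green, blue; 420x560 float32, m along the optical axis (not along the pixel's ray), 0 where there is no reading.
- camera_params(name): a dict with "fx", "fy", "cx", "cy" (pixels), "rvec" (rotation vector, rad) and "tvec" (3), from world to camera coordinates, as OpenCV has them. Camera axes: x right, y down, z forward; pixel columns grow to the right and rows downward; lengths in m; the calibration is good to about 2 mm. A picture is of the moment at which its call begins. camera_params takes no time and is no camera call.
- close_job(): hands the job in, once; it reports no verdict.
Trained networks look in the newest picture that a camera, given by its name, has taken for a name from the list of things; names that differ only in an ending like _2 or _b are one class to them, and where a whole thing is asked for, a point or a joint stands for the part that bears it (a point fixed in the world has none). Each returns a list of dicts, best first, with "confidence" (0 to 1); they miss things now and then, are a little off and sometimes report something else, mostly with a low value. They report only what shows in the picture. A call takes as long as a camera call. They do not tell look-alikes from the thing itself.
- boxes_of(camera, target): "xy" ([column, row] in pixels, amid what is visible of it).
The state is a dict: "clock": time; "joint_pos": joint angles; "qvel": joint speeds; "tau": joint torques, N m; "tool_pos": TCP position; "orientation": TCP orientation; "force": force on the tool from outside, world axes, zero at the start; "moment": the same for the moment, N m; "opening": finger opening in m.
Only numpy, scipy, OpenCV 4.12 (cv2) and the standard library are available. Lean on these libraries where they do the work, as an engineer would, in place of code of your own. Each camera call takes 0.05 s, during which the arm holds its last target. There are 200 camera calls.

## Working session

There is one attempt and no reset: what is moved stays moved. The work goes in short steps, Python scripts to look and compute and a shell command to move; the robot and the scene stay as the last step left them, time stands still between calls to the robot, and variables do not carry over. Pictures are saved under pics/ and viewed, about 8 in all and at most 12, crops included, and the job is handed in when it is done.

```bash
mkdir -p pics; cat > h.py <<'E'
from plant import *
import numpy as np, cv2
def cam(n):
    p=camera_params(n);R=cv2.Rodrigues(np.array(p['rvec'],float))[0];return p,R,np.array(p['tvec'],float).ravel()
def proj(n,P):
    p,R,t=cam(n);q=R@np.array(P,float)+t;return np.array([p['fx']*q[0]/q[2]+p['cx'],p['fy']*q[1]/q[2]+p['cy']])
def cloud(n,d):
    p,R,t=cam(n);v,u=np.mgrid[:d.shape[0],:d.shape[1]]
    c=np.stack([(u-p['cx'])/p['fx']*d,(v-p['cy'])/p['fy']*d,d],-1);return (c-t)@R
def atz(n,u,v,z):
    p,R,t=cam(n);r=R.T@np.array([(u-p['cx'])/p['fx'],(v-p['cy'])/p['fy'],1]);c=-R.T@t;return c+r*(z-c[2])/r[2]
def save(name,im,k=1):
    cv2.imwrite('pics/'+name+'.png',cv2.resize(im[:,:,::-1],None,fx=k,fy=k,interpolation=cv2.INTER_CUBIC))
E
cat > a.py <<'E'
from h import *
print(get_obs())
for n in ['top','side']:
    im,d=snapshot(n);save(n+'1',im,1.4);np.savez(n+'1.npz',im=im,d=d);C=cloud(n,d)
    p,R,t=cam(n);print(n,'campos',-R.T@t,'axis',R[2])
    for k in ['housing','shaft_end','shaft_flat','cover','collar','set_screw','bearing','bottle','hex_keys','torch','feeler_tin']:
        for b in boxes_of(n,k)[:3]:
            u,v=b['xy'];print(n,k,round(b['confidence'],2),np.round([u,v]),np.round(C[int(v),int(u)],3))
E
python3 a.py
```

```text
{'clock': 0.0, 'joint_pos': array([-5.36801198e+01,  2.05928546e+01,  6.33987500e-01, -2.08033074e-02,
       -7.01366085e+01, -1.65067392e+01]), 'qvel': array([-0.00622395, -0.16890073,  0.05364367,  0.06893095, -0.06316531,
       -0.03619708]), 'tau': array([-1.57304956e-03, -5.82706189e+01,  2.93056744e+01,  6.99699908e+00,
        6.69073634e-03, -1.86061334e-04]), 'tool_pos': array([ 0.22860166, -0.63458559,  0.22560615]), 'orientation': array([ 94.93250447,  89.90254147, 114.73856066]), 'force': array([ 0.29812517, -0.07436153,  0.79982063]), 'moment': array([0.0261083 , 0.00656542, 0.00852918]), 'opening': 0.08758716667978365}
top campos [ 0.38564842 -0.0749542   1.6034491 ] axis [ 0.12421079  0.01543326 -0.99213582]
top housing 0.7 [272. 225.] [ 0.512 -0.043  0.092]
top shaft_end 0.45 [271. 226.] [ 0.51  -0.043  0.081]
top cover 0.96 [182. 237.] [0.48  0.253 0.019]
top collar 0.59 [318. 258.] [ 0.411 -0.197  0.002]
top collar 0.43 [333. 231.] [ 0.499 -0.246  0.015]
top set_screw 0.62 [322. 257.] [ 0.417 -0.206  0.017]
top set_screw 0.51 [316. 215.] [ 0.551 -0.19   0.024]
top
[... 537 characters left out ...]
0.147  0.049]
side cover 0.67 [245. 356.] [0.457 0.29  0.024]
side collar 0.83 [314. 204.] [ 0.574 -0.223 -0.   ]
side collar 0.58 [360. 228.] [ 0.41  -0.17   0.023]
side collar 0.52 [348. 206.] [ 0.476 -0.24   0.023]
side set_screw 0.6 [363. 226.] [ 0.414 -0.206 -0.   ]
side set_screw 0.59 [351. 202.] [ 0.482 -0.278  0.004]
side set_screw 0.59 [311. 202.] [ 0.578 -0.218  0.005]
side bearing 0.51 [193. 250.] [ 0.748  0.099 -0.003]
side bearing 0.51 [302. 250.] [ 0.489 -0.001  0.047]
side bottle 0.74 [260. 185.] [ 0.707 -0.148  0.06 ]
side hex_keys 0.81 [296. 167.] [ 0.691 -0.328  0.024]
side torch 0.69 [344. 161.] [ 0.578 -0.427  0.024]
side feeler_tin 0.66 [231. 216.] [ 0.726 -0.033  0.023]
```

```bash
cat > b.py <<'E'
from h import *
T=np.load('top1.npz')['im'];S=np.load('side1.npz')['im']
a=cv2.resize(T[190:290,150:370],None,fx=3.6,fy=3.6,interpolation=cv2.INTER_CUBIC)[:, :792]
cv2.imwrite('pics/c1.png',a[:,:,::-1])
b=cv2.resize(S[180:300,240:400],None,fx=4.8,fy=4.8,interpolation=cv2.INTER_CUBIC)
cv2.imwrite('pics/c2.png',b[:,:,::-1])
E
python3 b.py
```

```text
(no output)
```

View pics/top1.png

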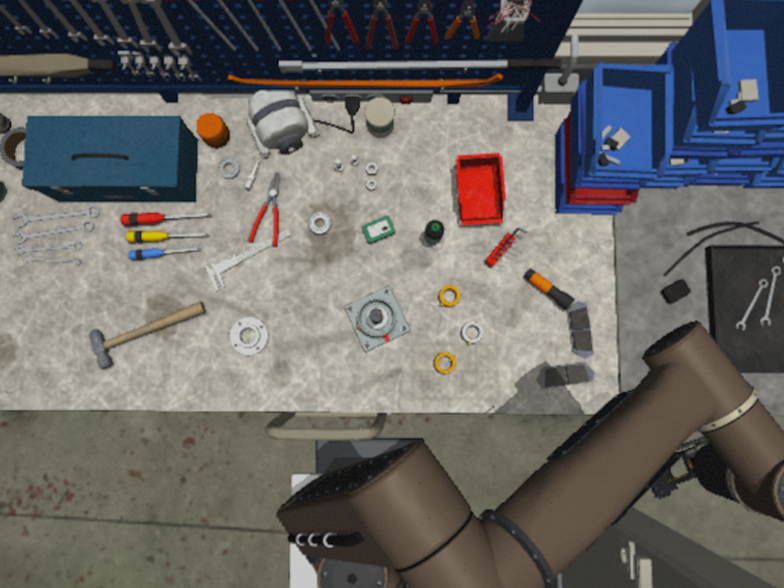

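View pics/c1.png

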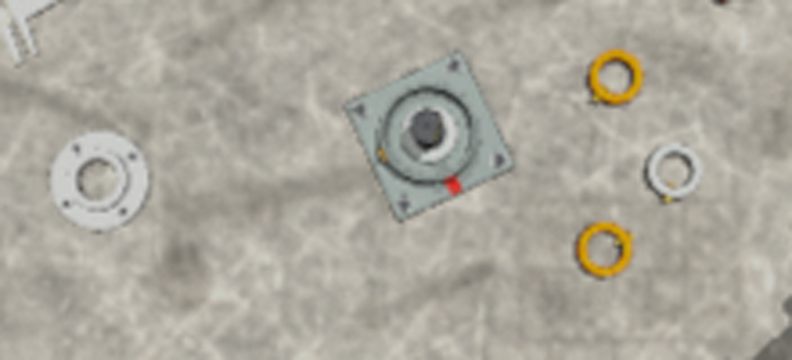

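View pics/c2.png

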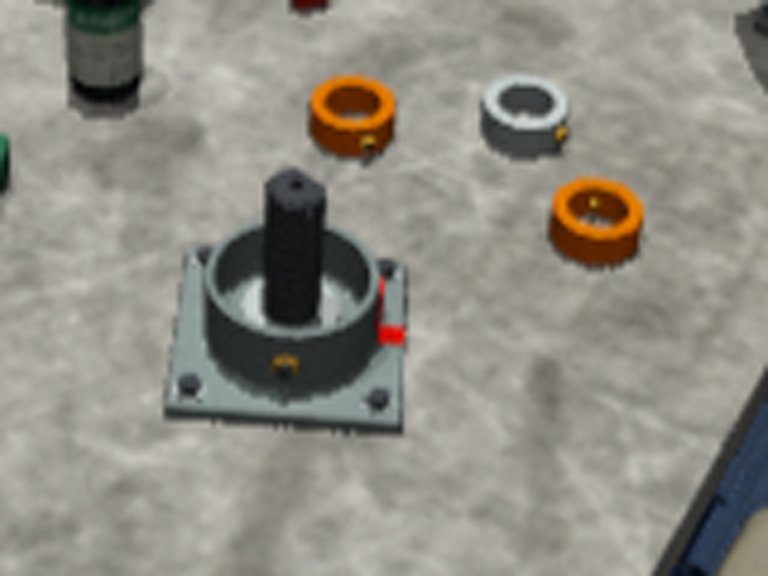

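The top view shows the grey steel collar at px (337,237), with orange look-alikes at about (318,211) and (318,259). The grey one fits, being the only steel one, and its brass screw shows at about (336,245). The cover is at (178,240). The housing is at about (268,226), with its red mark at (276,241). The flat isn't visible, so I'll measure next.

```bash
cat > m.py <<'E'
from h import *
import sys
from scipy.optimize import least_squares
def circ(P,r):
    c0=P.mean(0)
    s=least_squares(lambda c:np.hypot(*(P-c).T)-r,c0,loss='soft_l1',f_scale=.001);return s.x
def outline(n,im,C,ctr,z,R,zt):  # points within R of ctr with height about z
    m=(np.hypot(C[...,0]-ctr[0],C[...,1]-ctr[1])<R)&(abs(C[...,2]-z)<zt);return C[m],m
if __name__=='__main__':
  for n in ['top','side']:
    D=np.load(n+'1.npz');im,d=D['im'],D['d'];C=cloud(n,d)
    for k,c,z,R,zt in [('cover disc',(.475,.255),.011,.07,.004),('hub',(.475,.255),.023,.05,.004),('collar',(.485,-.25),.022,.045,.004),('rim',(.51,-.042),.05,.06,.004),('shaft',(.51,-.042),.111,.03,.006),('base',(.51,-.042),.01,.1,.004)]:
        P,m=outline(n,im,C,c,z,R,zt)
        if len(P)<5: print(n,k,len(P));continue
        mm=(P[:,:2].min(0)+P[:,:2].max(0))/2
        print(n,k,len(P),'mean',P.mean(0).round(4),'mid',mm.round(4),'ext',np.ptp(P[:,:2],axis=0).round(4), 'minrect',[np.round(x,4) for x in cv2.minAreaRect((P[:,:2]*1000).astype(np.float32))])
    hsv=cv2.cvtColor(im,cv2.COLOR_RGB2HSV).astype(int)
    red=((hsv[...,0]<6)|(hsv[...,0]>174))&(hsv[...,1]>150)&(hsv[...,2]>90)
    m=red&(np.hypot(C[...,0]-.51,C[...,1]+.042)<.09);print(n,'red',C[m].mean(0).round(4),m.sum())
    br=(hsv[...,0]>12)&(hsv[...,0]<30)&(hsv[...,1]>110)&(hsv[...,2]>60)
    for k,c,R in [('screw',(.485,-.25),.04),('house',(.51,-.042),.09)]:
        m=br&(np.hypot(C[...,0]-c[0],C[...,1]-c[1])<R);v,u=np.nonzero(m);print(n,'brass',k,m.sum(),np.c_[u,v].mean(0) if len(u) else '',C[m].mean(0).round(4))
E
python3 m.py
```

```text
top cover disc 283 mean [0.4684 0.2677 0.0109] mid [0.479  0.2525] ext [0.1165 0.1236] minrect [array([480.5937, 253.7733]), array([115.2469, 121.8943]), np.float64(3.7859)]
top hub 96 mean [0.4682 0.2694 0.0226] mid [0.4682 0.2619] ext [0.0562 0.0733] minrect [array([468.9417, 262.0902]), array([53.3344, 70.0388]), np.float64(14.9209)]
top collar 78 mean [ 0.4794 -0.258   0.0216] mid [ 0.4794 -0.2583] ext [0.0463 0.0466] minrect [array([ 479.3857, -258.3944]), array([46.2954, 46.3061]), np.float64(88.9225)]
top rim 115 mean [ 0.5114 -0.036   0.0496] mid [ 0.5107 -0.0338] ext [0.0882 0.0877] minrect [array([511.6792, -33.5617]), array([87.4226, 87.3412]), np.float64(64.6103)]
top shaft 58 mean [ 0.5112 -0.0319  0.1101] mid [ 0.5117 -0.0322] ext [0.0285 0.0221] minrect [array([511.6819, -32.1613]), array([22.0594, 28.454 ]), np.float64(89.1917)]
top base 578 mean [ 0.5081 -0.036   0.0098] mid [ 0.5097 -0.0445] ext [0.1935 0.1926] minrect [array([515.6891, -42.1515]), array([186.0449, 184.5839]), np.float64(20.0466)]
top red [ 0.4659 -0.0566  0.0157] 13
top brass screw 3 [335. 245.] [ 
[... 587 characters left out ...]
24.065)]
side rim 203 mean [ 0.5078 -0.0276  0.0491] mid [ 0.5128 -0.0337] ext [0.0898 0.0901] minrect [array([511.1159, -32.2904]), array([86.7643, 84.7852]), np.float64(25.4002)]
side shaft 90 mean [ 0.5116 -0.0319  0.1096] mid [ 0.5124 -0.0339] ext [0.0301 0.0276] minrect [array([512.7173, -32.0258]), array([24.8061, 29.0689]), np.float64(69.1438)]
side base 684 mean [ 0.5011 -0.0117  0.0096] mid [ 0.5127 -0.0339] ext [0.1542 0.1565] minrect [array([512.3483, -33.7071]), array([119.5235, 120.9096]), np.float64(25.5117)]
side red [ 0.4665 -0.0584  0.0164] 24
side brass screw 8 [356.25  207.375] [ 0.4556 -0.2528  0.0137]
side brass house 12 [299.33333333 254.83333333] [0.4921 0.0058 0.0345]
```

```bash
cat >> h.py <<'E'
from scipy.spatial.transform import Rotation as Ro
def plan(tgt,yaw=None,src=None):
    """shift (mm, tool axes, at present orientation) to TCP target; twist (rad) to jaw direction yaw (deg, mod 180)"""
    o=get_obs();R=Ro.from_euler('xyz',o['orientation'],degrees=True).as_matrix()
    s=R.T@(np.array(tgt)-o['tool_pos'])*1000
    j=np.degrees(np.arctan2(R[1,1],R[0,1]))
    print('t',o['clock'],'tcp',o['tool_pos'].round(4),'jaw',j.round(2),'q6',o['joint_pos'][5].round(1),'F',o['force'].round(1),'open',round(o['opening']*1000,1),'axis',R[:,0].round(4))
    print('shift',s.round(1))
    if yaw is not None:
        dy=(yaw-j+90)%180-90;print('twist (tool x down => -) ',np.radians(-dy).round(4),'rows',abs(dy)/7.1,
          'shift after twist',(Ro.from_euler('x',-(-dy),degrees=True).as_matrix()@s).round(1))
E
cat > c.py <<'E'
from h import *
print('ttg',tcp_to_grasp)
plan([.469,.2695,.12])
D=np.load('side1.npz');im,d=D['im'],D['d']
c=[.512,-.0335]
g=im.mean(2)
for z in [.105,.1,.095,.09,.085,.08,.075,.07]:
    p=proj('side',[*c,z]);v=int(round(p[1]));e=[]
    # predicted silhouette half-widths for r=15
    p_,R,t=cam('side');s=p_['fx']/(R@np.array([*c,z])+t)[2]
    print(z,p.round(1),'halfwidth px',round(s*.015,1),'row',g[v,int(p[0])-13:int(p[0])+14].astype(int))
E
python3 c.py
```

```text
ttg 0.0188
t 1.2 tcp [ 0.2288 -0.635   0.2266] jaw 109.81 q6 -16.5 F [-0.2 -0.   0.5] open 87.7 axis [ 0. -0. -1.]
shift [106.6 769.5 532.6]
0.105 [301.  220.6] halfwidth px 6.3 row [169 172 169 172 169 169 166 162  77  28  46  62  71  69  71  71  66  67
  66  54  52 144 161 166 163 159 157]
0.1 [300.9 222.2] halfwidth px 6.3 row [167 165 170 172 168 166 164 161  72  22  31  41  64  51  63  64  52  48
  48  33  41 137 153 158 158 156 157]
0.095 [300.8 223.8] halfwidth px 6.3 row [161 158 164 167 169 162 152 143  54  20  22  21  22  21  18  22  23  47
  26  19  54 143 151 149 150 154 157]
0.09 [300.8 225.3] halfwidth px 6.3 row [160 156 155 154 158 151 149 144  54  21  20  23  22  22  23  22  24  32
  21  19  71 144 152 153 157 160 161]
0.085 [300.7 226.9] halfwidth px 6.3 row [165 160 153 141 133 113  96  71  32  19  23  22  23  23  24  22  21  25
  21  18  59 116 128 147 157 160 164]
0.08 [300.6 228.4] halfwidth px 6.2 row [160 153 132 100  81  48  45  43  22  21  21  24  21  22  24  24  21  24
  21  20  27  41  72 106 131 147 153]
0.075 [300.6 229.9] halfwidth px 6.2 row [110  52  40  40  42  42  43  41  23  20  22  21  21  22  24  22  21  22
  23  18  35  43  43  44  41  57 103]
0.07 [300.5 231.4] halfwidth px 6.2 row [52 39 40 41 42 41 44 36 20 19 20 25 23 22 22 23 22 24 21 19 34 43 43 41
 40 43 40]
```

```bash

python3 -m pendant '[{"claw":87,"linear":[0,17,24],"twist":0},{"claw":87,"linear":[0,17,24],"twist":0},{"claw":87,"linear":[0,17,24],"twist":0},{"claw":87,"linear":[0,17,24],"twist":0},{"claw":87,"linear":[0,17,24],"twist":0},{"claw":87,"linear":[0,17,24],"twist":0},{"claw":87,"linear":[0,17,24],"twist":0},{"claw":87,"linear":[0,17,24],"twist":0},{"claw":87,"linear":[0,17,24],"twist":0},{"claw":87,"linear":[0,17,24],"twist":0}]'
python3 -m pendant '[{"claw":87,"linear":[0,17,24],"twist":0},{"claw":87,"linear":[0,17,24],"twist":0},{"claw":87,"linear":[0,17,24],"twist":0},{"claw":87,"linear":[0,17,24],"twist":0},{"claw":87,"linear":[0,17,24],"twist":0},{"claw":87,"linear":[0,17,24],"twist":0},{"claw":87,"linear":[0,17,24],"twist":0},{"claw":87,"linear":[0,17,24],"twist":0},{"claw":87,"linear":[0,29,6],"twist":0},{"claw":87,"linear":[0,29,6],"twist":0}]'
python3 -m pendant '[{"claw":87,"linear":[0,29,6],"twist":0},{"claw":87,"linear":[0,29,6],"twist":0},{"claw":87,"linear":[0,29,6],"twist":0},{"claw":87,"linear":[0,29,6],"twist":0},{"claw":87,"linear":[0,29,6],"twist":0},{"claw":87,"linear":[0,29,6],"twist":0},{"claw":87,"linear":[0,29,6],"twist":0},{"claw":87,"linear":[0,29,6],"twist":0},{"claw":87,"linear":[5,29,6],"twist":0},{"claw":87,"linear":[10,29,6],"twist":0}]'
python3 -m pendant '[{"claw":87,"linear":[20,29,6],"twist":0},{"claw":87,"linear":[25,29,6],"twist":0},{"claw":87,"linear":[25,29,6],"twist":0},{"claw":87,"linear":[20,29,6],"twist":0},{"claw":87,"linear":[0,0,3],"twist":0},{"claw":87,"linear":[0,0,0],"twist":0},{"claw":87,"linear":[0,0,0],"twist":0},{"claw":87,"linear":[0,0,0],"twist":0},{"claw":87,"linear":[0,0,0],"twist":0},{"claw":87,"linear":[0,0,0],"twist":0}]'
python3 -c "
from h import *
plan([.469,.2695,.014])"
```

```text
clock: 2.03
tool_pos: [0.3976, -0.3925, 0.2268]
orientation: [-45.9, 90.0, -26.0]
force: [1.8, -0.8, -0.5]
opening: 0.0868
clock: 2.87
tool_pos: [0.5237, -0.1408, 0.2261]
orientation: [170.0, 90.0, -170.2]
force: [0.3, 0.3, -0.4]
opening: 0.0869
clock: 3.7
tool_pos: [0.4816, 0.1529, 0.2129]
orientation: [12.1, 89.8, 32.0]
force: [0.9, 0.2, 0.2]
opening: 0.087
clock: 4.53
tool_pos: [0.4678, 0.2689, 0.1225]
orientation: [29.9, 89.9, 49.6]
force: [-0.4, 1.0, -0.8]
opening: 0.0869
t 4.5333 tcp [0.4678 0.2689 0.1225] jaw 109.75 q6 -121.0 F [-0.4  1.  -0.8] open 86.9 axis [ 0.0011  0.0012 -1.    ]
shift [1.085e+02 1.000e-01 1.200e+00]
```

```bash

python3 -m pendant '[{"claw":87,"linear":[20,0,0.5],"twist":0},{"claw":87,"linear":[25,0,0.5],"twist":0},{"claw":87,"linear":[25,0,0],"twist":0},{"claw":87,"linear":[18,0,0],"twist":0},{"claw":87,"linear":[12,0,0],"twist":0},{"claw":87,"linear":[8,0,0],"twist":0},{"claw":87,"linear":[0,0,0],"twist":0},{"claw":87,"linear":[0,0,0],"twist":0},{"claw":50,"linear":[0,0,0],"twist":0},{"claw":50,"linear":[0,0,0],"twist":0}]'
python3 -m pendant '[{"claw":50,"linear":[0,0,0],"twist":0},{"claw":50,"linear":[0,0,0],"twist":0},{"claw":50,"linear":[0,0,0],"twist":0},{"claw":50,"linear":[0,0,0],"twist":0},{"claw":50,"linear":[0,0,0],"twist":0},{"claw":50,"linear":[0,0,0],"twist":0},{"claw":50,"linear":[0,0,0],"twist":0},{"claw":50,"linear":[0,0,0],"twist":0},{"claw":50,"linear":[0,0,0],"twist":0},{"claw":50,"linear":[0,0,0],"twist":0}]'
python3 -c "
from h import *
plan([.512,-.0335,.19])"
```

```text
clock: 5.37
tool_pos: [0.4689, 0.2703, 0.0147]
orientation: [27.8, 89.9, 47.6]
force: [0.5, -0.4, -0.2]
opening: 0.0786
clock: 6.2
tool_pos: [0.4684, 0.2697, 0.0139]
orientation: [-52.8, 90.0, -33.0]
force: [-0.6, -2.8, 7.1]
opening: 0.0545
t 6.2 tcp [0.4684 0.2697 0.0139] jaw 109.83 q6 -120.9 F [-0.6 -2.8  7.1] open 54.5 axis [ 2.e-04 -1.e-04 -1.e+00]
shift [-176.  -300.   -61.8]
```

```bash

python3 -m pendant '[{"claw":50,"linear":[-5,0,0],"twist":0},{"claw":50,"linear":[-12,0,0],"twist":0},{"claw":50,"linear":[-20,0,0],"twist":0},{"claw":50,"linear":[-25,0,0],"twist":0},{"claw":50,"linear":[-25,0,0],"twist":0},{"claw":50,"linear":[-25,-5,-1],"twist":0},{"claw":50,"linear":[-20,-15,-3],"twist":0},{"claw":50,"linear":[-10,-20,-4],"twist":0},{"claw":50,"linear":[-5,-25,-5],"twist":0},{"claw":50,"linear":[0,-25,-5],"twist":0}]'
python3 -m pendant '[{"claw":50,"linear":[0,-25,-5],"twist":0},{"claw":50,"linear":[0,-25,-5],"twist":0},{"claw":50,"linear":[0,-25,-6],"twist":0},{"claw":50,"linear":[0,-25,-6],"twist":0},{"claw":50,"linear":[0,-25,-6],"twist":0},{"claw":50,"linear":[0,-25,-6],"twist":0},{"claw":50,"linear":[0,-20,-4],"twist":0},{"claw":50,"linear":[0,-15,-2],"twist":0},{"claw":50,"linear":[0,-10,-2],"twist":0},{"claw":50,"linear":[0,-10,-1],"twist":0}]'
cat > s.py <<'E'
from h import *
import sys
plan([.512,-.0335,.06])
i=sys.argv[1];k=3
for n in ['top','side']:
    im,d=snapshot(n);np.savez(n+i+'.npz',im=im,d=d)
T=np.load('top%s.npz'%i)['im'];S=np.load('side%s.npz'%i)['im']
cv2.imwrite('pics/w%s.png'%i,np.hstack([cv2.resize(x,(400,480),interpolation=cv2.INTER_CUBIC) for x in (T[166:286,215:315],S[145:289,240:360])])[:,:,::-1])
E
python3 s.py 2
```

```text
clock: 7.03
tool_pos: [0.4822, 0.1788, 0.1621]
orientation: [26.1, 89.9, 46.0]
force: [1.1, 0.3, -1.8]
opening: 0.0548
clock: 7.87
tool_pos: [0.5106, -0.0292, 0.1604]
orientation: [133.9, 90.0, 153.6]
force: [-0.8, 1.2, -1.3]
opening: 0.0552
t 7.8667 tcp [ 0.5106 -0.0292  0.1604] jaw 109.77 q6 -88.9 F [-0.8  1.2 -1.3] open 55.2 axis [-5.e-04  2.e-04 -1.e+00]
shift [ 1.004e+02 -4.500e+00 -1.000e-01]
```

View pics/w2.png

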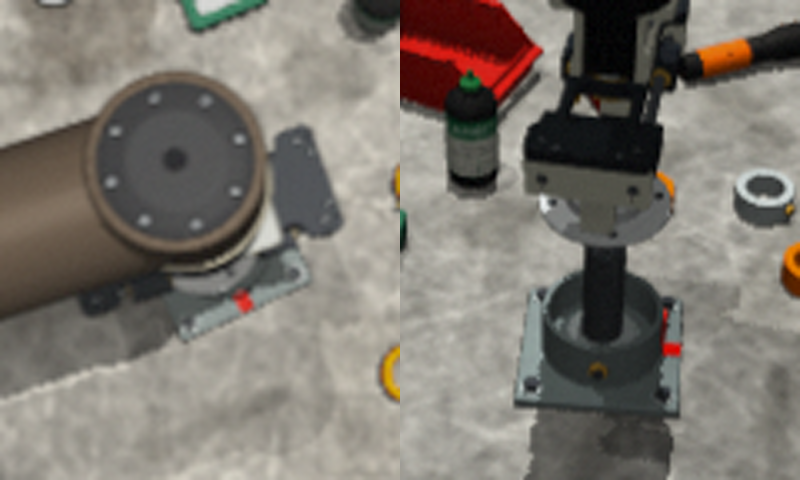

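```bash

python3 -m pendant '[{"claw":50,"linear":[0,-4.5,0],"twist":0},{"claw":50,"linear":[0,0,0],"twist":0},{"claw":50,"linear":[15,0,0],"twist":0},{"claw":50,"linear":[15,0,0],"twist":0},{"claw":50,"linear":[15,0,0],"twist":0},{"claw":50,"linear":[15,0,0],"twist":0},{"claw":50,"linear":[15,0,0],"twist":0},{"claw":50,"linear":[10,0,0],"twist":0},{"claw":50,"linear":[6,0,0],"twist":0},{"claw":50,"linear":[0,0,0],"twist":0}]'
python3 -c "
from h import *
plan([.512,-.0335,.058])"
python3 -m pendant '[{"claw":50,"linear":[2,0,0],"twist":0},{"claw":50,"linear":[2,0,0],"twist":0},{"claw":50,"linear":[2,0,0],"twist":0},{"claw":50,"linear":[2,0,0],"twist":0},{"claw":50,"linear":[2,0,0],"twist":0},{"claw":50,"linear":[1,0,0],"twist":0},{"claw":50,"linear":[0,0,0],"twist":0},{"claw":50,"linear":[0,0,0],"twist":0},{"claw":50,"linear":[0,0,0],"twist":0},{"claw":50,"linear":[0,0,0],"twist":0}]'
python3 s.py 3
```

```text
clock: 8.8
tool_pos: [0.5118, -0.0326, 0.0685]
orientation: [175.6, 89.9, -164.5]
force: [-0.0, -0.3, -1.6]
opening: 0.0545
t 8.8 tcp [ 0.5118 -0.0326  0.0685] jaw 109.84 q6 -88.5 F [-0.  -0.3 -1.6] open 54.5 axis [-2.e-03 -6.e-04 -1.e+00]
shift [10.5 -0.9 -0.1]
clock: 9.63
tool_pos: [0.5124, -0.0329, 0.0585]
orientation: [-161.0, 90.0, -141.2]
force: [0.3, -2.7, -2.2]
opening: 0.0551
t 9.6333 tcp [ 0.5124 -0.0329  0.0585] jaw 109.81 q6 -88.5 F [ 0.3 -2.7 -2.2] open 55.1 axis [-2.e-04 -1.e-04 -1.e+00]
shift [-1.5 -0.5 -0.6]
```

```bash

python3 -m pendant '[{"claw":50,"linear":[0.5,0,0],"twist":0},{"claw":50,"linear":[0.5,0,0],"twist":0},{"claw":50,"linear":[0.5,0,0],"twist":0},{"claw":50,"linear":[0,0,0],"twist":0},{"claw":50,"linear":[0,0,0],"twist":0},{"claw":87,"linear":[0,0,0],"twist":0},{"claw":87,"linear":[0,0,0],"twist":0},{"claw":87,"linear":[0,0,0],"twist":0},{"claw":87,"linear":[0,0,0],"twist":0},{"claw":87,"linear":[0,0,0],"twist":0}]'
python3 -m pendant '[{"claw":87,"linear":[0,0,0],"twist":0},{"claw":87,"linear":[-10,0,0],"twist":0},{"claw":87,"linear":[-20,0,0],"twist":0},{"claw":87,"linear":[-30,0,0],"twist":0},{"claw":87,"linear":[-30,0,0],"twist":0},{"claw":87,"linear":[-30,0,0],"twist":0},{"claw":87,"linear":[-20,0,0],"twist":0},{"claw":87,"linear":[0,0,0],"twist":0},{"claw":87,"linear":[0,0,0],"twist":0},{"claw":87,"linear":[0,0,0],"twist":0}]'
python3 s.py 4
python3 - <<'E'
from m import *
D=np.load('side4.npz');C=cloud('side',D['d'])
for k,z in [('disc',.055),('hub',.067),('shaft',.111)]:
    P,m=outline('side',D['im'],C,(.512,-.0335),z,.06 if z<.1 else .03,.005)
    if len(P)>5:
        A=np.c_[P[:,:2]-[.512,-.0335],np.ones(len(P))];co=np.linalg.lstsq(A,P[:,2],rcond=None)[0]
        print(k,len(P),P.mean(0).round(4),'mid',((P.min(0)+P.max(0))/2).round(4),'ext',np.ptp(P[:,:2],axis=0).round(3),'plane',co.round(4))
E
```

```text
clock: 10.57
tool_pos: [0.5125, -0.0325, 0.057]
orientation: [29.6, 90.0, 49.4]
force: [-0.2, 1.0, 0.4]
opening: 0.0824
clock: 11.4
tool_pos: [0.512, -0.0327, 0.197]
orientation: [93.7, 90.0, 113.5]
force: [0.1, -0.3, -0.6]
opening: 0.0868
t 11.4 tcp [ 0.512  -0.0327  0.197 ] jaw 109.8 q6 -88.5 F [ 0.1 -0.3 -0.6] open 86.8 axis [-1.e-04  3.e-04 -1.e+00]
shift [137.   -0.8  -0.2]
disc 462 [ 0.5067 -0.0209  0.0545] mid [ 0.5123 -0.0317  0.0551] ext [0.09  0.093] plane [ 0.0047 -0.0013  0.0546]
hub 194 [ 0.5079 -0.0236  0.0662] mid [ 0.5115 -0.0297  0.0668] ext [0.054 0.053] plane [ 0.0207 -0.0174  0.0664]
shaft 89 [ 0.5117 -0.0317  0.1099] mid [ 0.5123 -0.034   0.1101] ext [0.029 0.029] plane [ 0.0157 -0.0385  0.11  ]
```

View pics/w4.png

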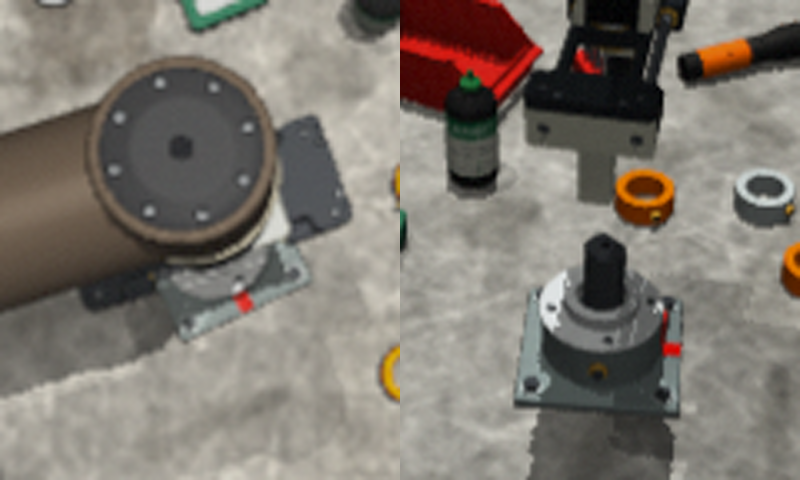

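Cover is seated: its disc top is at 0.0546 m (target 0.055) and it's level. Next I'll pinch the shaft with the jaws at about 118°/298°, the side hidden from the cameras.

```bash

python3 -m pendant '[{"claw":60,"linear":[20,-0.7,0],"twist":-0.07},{"claw":60,"linear":[25,0,0],"twist":-0.07},{"claw":60,"linear":[25,0,0],"twist":0},{"claw":60,"linear":[25,0,0],"twist":0},{"claw":60,"linear":[17,0,0],"twist":0},{"claw":60,"linear":[10,0,0],"twist":0},{"claw":15,"linear":[0,0,0],"twist":0},{"claw":15,"linear":[0,0,0],"twist":0},{"claw":15,"linear":[0,0,0],"twist":0},{"claw":15,"linear":[0,0,0],"twist":0}]'
python3 -m pendant '[{"claw":15,"linear":[0,0,0],"twist":0},{"claw":15,"linear":[0,0,0],"twist":0},{"claw":15,"linear":[0,0,0],"twist":0},{"claw":15,"linear":[0,0,0],"twist":0},{"claw":15,"linear":[0,0,0],"twist":0},{"claw":15,"linear":[0,0,0],"twist":0},{"claw":15,"linear":[0,0,0],"twist":0},{"claw":15,"linear":[0,0,0],"twist":0},{"claw":15,"linear":[0,0,0],"twist":0},{"claw":15,"linear":[0,0,0],"twist":0}]'
python3 -c "
from h import *
plan([.512,-.0335,.075]);print(get_obs()['moment'])"
```

```text
clock: 12.33
tool_pos: [0.5135, -0.0332, 0.0762]
orientation: [-15.2, 89.9, 12.6]
force: [0.2, 0.4, 1.0]
opening: 0.0389
clock: 13.17
tool_pos: [0.5147, -0.0348, 0.0763]
orientation: [-49.6, 89.8, -21.7]
force: [9.4, -12.9, -4.8]
opening: 0.0287
t 13.1667 tcp [ 0.5147 -0.0348  0.0763] jaw 117.87 q6 -80.4 F [  9.4 -12.9  -4.8] open 28.7 axis [ 0.0038 -0.0015 -1.    ]
shift [ 1.3  2.4 -1.8]
[-4.51021044 -2.74904884  0.07823356]
```

```bash
python3 - <<'E'
from h import *
D=np.load('side4.npz');S=D['im']
for z in [.107,.1,.095,.09,.085,.08,.075,.07]:
    p=proj('side',[.512,-.0335,z]);v=int(round(p[1]))
    print(z,p.round(1),' '.join('%d,%d,%d'%tuple(x) for x in S[v,292:310]))
T=np.load('top4.npz')['im']
a=cv2.resize(S[205:245,280:325],None,fx=9,fy=9,interpolation=cv2.INTER_NEAREST)
a=np.clip(a.astype(float)*2.5,0,255).astype(np.uint8)
T=np.load('top1.npz')['im'];b=cv2.resize(T[205:245,250:290],None,fx=9,fy=9,interpolation=cv2.INTER_NEAREST);b=np.clip(b.astype(float)*1.6,0,255).astype(np.uint8)
cv2.imwrite('pics/z5.png',np.hstack([a,b])[:,:,::-1])
E
```

```text
0.107 [301. 220.] 172,170,162 170,168,159 167,165,158 77,76,72 25,28,29 33,35,37 35,37,39 37,36,38 39,41,42 36,38,39 36,38,41 27,28,32 25,27,28 25,27,29 26,28,29 57,57,57 163,161,152 168,166,158
0.1 [300.9 222.2] 171,168,161 170,166,159 165,164,156 72,73,69 22,24,23 19,22,21 22,23,26 32,33,38 35,36,40 36,37,39 29,31,34 25,28,29 22,24,25 22,24,24 23,23,25 40,41,39 140,138,131 160,156,149
0.095 [300.8 223.8] 160,160,151 150,147,141 144,142,138 54,55,54 16,19,20 22,23,23 23,25,25 19,20,21 21,22,23 20,22,23 23,24,24 22,22,23 23,24,25 19,21,22 17,19,19 53,52,51 146,144,137 155,154,146
0.09 [300.8 225.3] 135,136,131 132,134,131 129,133,129 47,50,50 15,17,18 20,22,21 20,23,23 23,24,24 21,24,24 22,25,25 23,22,24 23,23,25 26,27,30 18,19,19 16,19,21 71,72,70 143,141,136 148,148,143
0.085 [300.7 226.9] 123,125,123 125,126,124 123,127,124 47,47,47 20,22,21 20,21,23 22,24,24 20,21,22 22,25,26 22,21,23 22,24,25 22,23,22 25,27,28 20,21,22 16,20,20 57,60,60 112,114,113 130,130,130
0.08 [300.6 228.4] 122,123,122 125,127,125 122,122,122 46,46,47 20,21,23 20,23,23 21,22,23 22,24,25 23,23,24 22,23,25 21,22,23 20,24,24 24,26,26 19,20,21 17,17,20 67,70,68 90,92,90 113,114,114
0.075 [300.6 229.9] 118,119,120 91,92,92 62,65,63 28,29,28 20,21,23 22,24,24 21,22,22 21,22,24 22,24,24 22,23,26 22,22,23 23,23,24 22,23,23 17,17,20 15,17,18 59,60,60 85,87,85 90,92,90
0.07 [300.5 231.4] 106,108,107 66,69,66 48,49,49 24,26,25 21,21,23 23,23,22 22,23,25 21,24,23 23,24,25 20,21,24 23,23,24 21,22,22 23,23,25 20,21,22 17,17,20 46,46,47 80,82,82 89,89,89
```

View pics/z5.png

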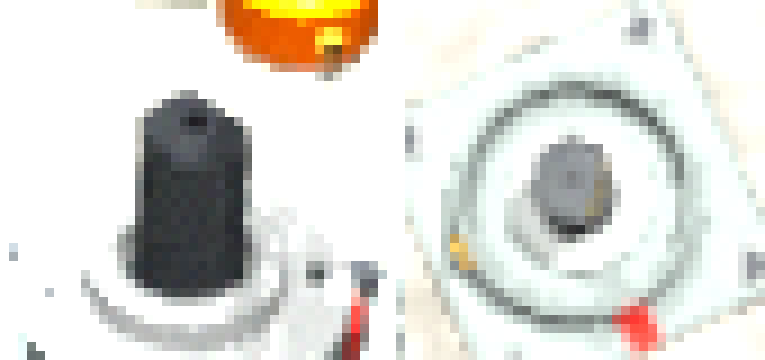

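The enlarged top view, right half, shows the brass flat as a stripe on the shaft's right side, at about zoom px (600,190). That puts its normal at about 254°, so the 298° pinch was on the round: it read 28.7 mm, and the 24.x mm expected on the flat did not appear. I'll re-pinch at 254°.

```bash

python3 -m pendant '[{"claw":70,"linear":[0,0,0],"twist":0},{"claw":70,"linear":[0,0,0],"twist":0},{"claw":70,"linear":[0,0,0],"twist":0},{"claw":70,"linear":[0,0,0],"twist":-0.119},{"claw":70,"linear":[0,0,0],"twist":-0.119},{"claw":70,"linear":[0,0,0],"twist":-0.119},{"claw":70,"linear":[0,0,0],"twist":-0.119},{"claw":70,"linear":[0,0,0],"twist":-0.119},{"claw":70,"linear":[0,0,0],"twist":-0.119},{"claw":70,"linear":[0,0,0],"twist":-0.119}]'
python3 -m pendant '[{"claw":70,"linear":[0,0,0],"twist":-0.119},{"claw":70,"linear":[0,0,0],"twist":-0.119},{"claw":70,"linear":[0,0,0],"twist":-0.119},{"claw":70,"linear":[0,0,0],"twist":-0.119},{"claw":70,"linear":[0,0,0],"twist":-0.119},{"claw":70,"linear":[0,0,0],"twist":-0.119},{"claw":70,"linear":[0,0,0],"twist":-0.119},{"claw":70,"linear":[0,0,0],"twist":-0.119},{"claw":70,"linear":[0,0,0],"twist":-0.119},{"claw":70,"linear":[0,0,0],"twist":-0.119}]'
python3 -m pendant '[{"claw":70,"linear":[0,0,0],"twist":-0.119},{"claw":70,"linear":[0,0,0],"twist":-0.119},{"claw":70,"linear":[0,0,0],"twist":-0.119},{"claw":60,"linear":[0,0,0],"twist":0},{"claw":50,"linear":[0,0,0],"twist":0},{"claw":50,"linear":[0,0,0],"twist":0},{"claw":50,"linear":[0,0,0],"twist":0},{"claw":50,"linear":[0,0,0],"twist":0},{"claw":50,"linear":[0,0,0],"twist":0},{"claw":50,"linear":[0,0,0],"twist":0}]'
python3 -c "
from h import *
plan([.5142,-.0328,.075],74);print(get_obs()['moment'])"
```

```text
clock: 14.0
tool_pos: [0.5127, -0.0331, 0.0754]
orientation: [-39.3, 90.0, 36.6]
force: [0.0, 0.0, -0.9]
opening: 0.0699
clock: 14.83
tool_pos: [0.5127, -0.0331, 0.0754]
orientation: [-108.5, 90.0, 35.6]
force: [-0.3, 0.2, -0.1]
opening: 0.0702
clock: 15.67
tool_pos: [0.5126, -0.0334, 0.0751]
orientation: [146.1, 90.0, -49.8]
force: [-0.0, -0.3, -0.1]
opening: 0.0502
t 15.6667 tcp [ 0.5126 -0.0334  0.0751] jaw -105.84 q6 56.0 F [-0.  -0.3 -0.1] open 50.2 axis [ 0. -0. -1.]
shift [ 0.1 -1.  -1.3]
twist (tool x down => -)  0.0028 rows 0.022546643121096412 shift after twist [ 0.1 -1.  -1.3]
[-0.03873533  0.12929866  0.01536005]
```

```bash

python3 -m pendant '[{"claw":50,"linear":[0,-1,-1],"twist":0},{"claw":10,"linear":[0,0,0],"twist":0},{"claw":10,"linear":[0,0,0],"twist":0},{"claw":10,"linear":[0,0,0],"twist":0},{"claw":10,"linear":[0,0,0],"twist":0},{"claw":10,"linear":[0,0,0],"twist":0},{"claw":10,"linear":[0,0,0],"twist":0},{"claw":10,"linear":[0,0,0],"twist":0},{"claw":10,"linear":[0,0,0],"twist":0},{"claw":10,"linear":[0,0,0],"twist":0}]'
python3 -c "
from h import *
plan([.5142,-.0328,.075],25.5);print(get_obs()['moment'])"
```

```text
clock: 16.5
tool_pos: [0.5134, -0.0334, 0.075]
orientation: [58.5, 89.9, -137.3]
force: [-0.9, -5.1, 0.1]
opening: 0.0237
t 16.5 tcp [ 0.5134 -0.0334  0.075 ] jaw -105.81 q6 56.0 F [-0.9 -5.1  0.1] open 23.7 axis [-9.e-04 -8.e-04 -1.e+00]
shift [ 0.  -0.8 -0.6]
twist (tool x down => -)  0.8498 rows 6.857704055050697 shift after twist [ 0.  -1.   0.2]
[-1.99120101  0.37113553 -0.01033677]
```

Opening is 23.7 mm, so one finger is on the flat. Turning −48.7° to the mark now.

```bash

python3 -m pendant '[{"claw":10,"linear":[0,0,-0.2],"twist":0.085},{"claw":10,"linear":[0,0,-0.2],"twist":0.085},{"claw":10,"linear":[0,0,-0.3],"twist":0.085},{"claw":10,"linear":[0,0,-0.2],"twist":0.085},{"claw":10,"linear":[0,0,-0.3],"twist":0.085},{"claw":10,"linear":[0,0,-0.2],"twist":0.085},{"claw":10,"linear":[0,0,-0.3],"twist":0.085},{"claw":10,"linear":[0,0,-0.2],"twist":0.085},{"claw":10,"linear":[0,0,-0.3],"twist":0.085},{"claw":10,"linear":[0,0,-0.2],"twist":0.085}]'
python3 -m pendant '[{"claw":10,"linear":[0,0,0],"twist":0},{"claw":10,"linear":[0,0,0],"twist":0},{"claw":10,"linear":[0,0,0],"twist":0},{"claw":10,"linear":[0,0,0],"twist":0},{"claw":10,"linear":[0,0,0],"twist":0},{"claw":10,"linear":[0,0,0],"twist":0},{"claw":10,"linear":[0,0,0],"twist":0},{"claw":10,"linear":[0,0,0],"twist":0},{"claw":10,"linear":[0,0,0],"twist":0},{"claw":10,"linear":[0,0,0],"twist":0}]'
python3 - <<'E'
from h import *
plan([.5142,-.0328,.075],25.5);print(get_obs()['moment'])
# base-plate yaw from bench images, side+top
for n in ['side','top']:
    D=np.load(n+'1.npz');C=cloud(n,D['d']);m=(np.hypot(C[...,0]-.5125,C[...,1]+.0338)<.09)&(C[...,2]>.0065)&(C[...,2]<.013)
    m=cv2.morphologyEx(m.astype(np.uint8),cv2.MORPH_OPEN,np.ones((2,2)));print(n,cv2.minAreaRect((C[m>0][:,:2]*1000).astype(np.float32)))
E
```

```text
clock: 17.33
tool_pos: [0.5154, -0.0345, 0.075]
orientation: [101.2, 90.0, -143.5]
force: [-0.1, -3.9, -0.5]
opening: 0.024
clock: 18.17
tool_pos: [0.5154, -0.0345, 0.075]
orientation: [98.5, 90.0, -145.9]
force: [-0.7, -5.5, 1.0]
opening: 0.0244
t 18.1667 tcp [ 0.5154 -0.0345  0.075 ] jaw -154.37 q6 7.6 F [-0.7 -5.5  1. ] open 24.4 axis [-6.e-04 -4.e-04 -1.e+00]
shift [0.  0.3 2. ]
twist (tool x down => -)  0.0022 rows 0.01790789669440259 shift after twist [0.  0.4 2. ]
[-1.88312215  0.47033588 -0.00868572]
side ((344.93682861328125, 297.0652770996094), (119.14460754394531, 854.3323364257812), 26.531457901000977)
top ((507.79974365234375, -36.98228454589844), (119.72489166259766, 116.19898223876953), 27.10871696472168)
```

```bash

python3 -m pendant '[{"claw":60,"linear":[0,0,0],"twist":0},{"claw":60,"linear":[0,0,0],"twist":0},{"claw":60,"linear":[0,0,0],"twist":0},{"claw":60,"linear":[0,0,0],"twist":0},{"claw":60,"linear":[-5,0,0],"twist":0},{"claw":60,"linear":[-15,0,0],"twist":0},{"claw":60,"linear":[-25,0,0],"twist":0},{"claw":60,"linear":[-25,0,0],"twist":0},{"claw":60,"linear":[-20,0,0],"twist":0},{"claw":60,"linear":[0,0,0],"twist":0}]'
python3 -m pendant '[{"claw":66,"linear":[0,0,0],"twist":-0.112},{"claw":66,"linear":[0,0,0],"twist":-0.112},{"claw":66,"linear":[0,0,0],"twist":-0.112},{"claw":66,"linear":[0,0,0],"twist":-0.112},{"claw":66,"linear":[0,0,0],"twist":-0.112},{"claw":66,"linear":[0,0,0],"twist":-0.112},{"claw":66,"linear":[0,0,0],"twist":-0.112},{"claw":66,"linear":[0,0,0],"twist":-0.112},{"claw":66,"linear":[0,0,0],"twist":0},{"claw":66,"linear":[0,0,0],"twist":0}]'
python3 -c "
from h import *
plan([.4803,-.2595,.1],77)"
```

```text
clock: 19.0
tool_pos: [0.5183, -0.0337, 0.1699]
orientation: [-107.0, 89.6, 8.6]
force: [1.0, 0.4, 0.7]
opening: 0.0602
clock: 19.83
tool_pos: [0.5157, -0.0341, 0.1651]
orientation: [-104.3, 90.0, 62.3]
force: [-0.2, 0.9, -0.4]
opening: 0.0662
t 19.8333 tcp [ 0.5157 -0.0341  0.1651] jaw -103.36 q6 58.6 F [-0.2  0.9 -0.4] open 66.2 axis [ 1.e-04  1.e-04 -1.e+00]
shift [ 65.1 227.5 -17.7]
twist (tool x down => -)  -0.0062 rows 0.05034792944365698 shift after twist [ 65.1 227.6 -16.2]
```

```bash

python3 -m pendant '[{"claw":66,"linear":[0,10,-1],"twist":0},{"claw":66,"linear":[0,20,-1],"twist":0},{"claw":66,"linear":[0,28,-2],"twist":0},{"claw":66,"linear":[0,30,-2],"twist":0},{"claw":66,"linear":[0,30,-2],"twist":0},{"claw":66,"linear":[0,30,-2],"twist":0},{"claw":66,"linear":[0,30,-2],"twist":0},{"claw":66,"linear":[0,25,-2],"twist":0},{"claw":66,"linear":[0,15,-2],"twist":0},{"claw":66,"linear":[0,9,-1],"twist":0}]'
cat > e.py <<'E'
from h import *
import sys
plan([.4803,-.2595,.007],77)
i=sys.argv[1]
for n in ['top','side']:
    im,d=snapshot(n);np.savez(n+i+'.npz',im=im,d=d)
T=np.load('top%s.npz'%i)['im'];S=np.load('side%s.npz'%i)['im']
a=cv2.resize(T[200:250,245:295],(400,400),interpolation=cv2.INTER_CUBIC)
b=cv2.resize(S[170:270,290:390],(400,400),interpolation=cv2.INTER_CUBIC)
cv2.imwrite('pics/e%s.png'%i,np.clip(np.hstack([a,b])[:,:,::-1]*1.3,0,255))
E
python3 e.py 6
```

```text
clock: 20.67
tool_pos: [0.4798, -0.2611, 0.1649]
orientation: [24.8, 90.0, -168.7]
force: [-0.4, -0.4, 0.1]
opening: 0.066
t 20.6667 tcp [ 0.4798 -0.2611  0.1649] jaw -103.43 q6 84.6 F [-0.4 -0.4  0.1] open 66.0 axis [-3.e-04 -1.e-04 -1.e+00]
shift [157.9  -1.7  -0.2]
twist (tool x down => -)  -0.0074 rows 0.05991583340280902 shift after twist [157.9  -1.7  -0.2][ WARN:0@6.778] global loadsave.cpp:1063 imwrite_ Unsupported depth image for selected encoder is fallbacked to CV_8U.
```

View pics/e6.png

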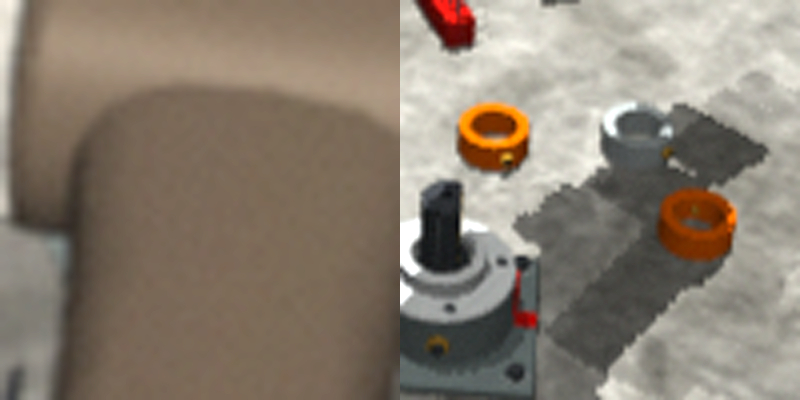

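The side view shows the shaft narrower on its red-mark side, so the flat faces the mark. The grey collar is at crop (637,135). Now grasping the collar.

```bash

python3 -m pendant '[{"claw":66,"linear":[20,-1,0],"twist":0},{"claw":66,"linear":[30,0,0],"twist":0},{"claw":66,"linear":[30,0,0],"twist":0},{"claw":66,"linear":[30,0,0],"twist":0},{"claw":66,"linear":[25,0,0],"twist":0},{"claw":66,"linear":[15,0,0],"twist":0},{"claw":66,"linear":[7,0,0],"twist":0},{"claw":66,"linear":[3,0,0],"twist":0},{"claw":66,"linear":[0,0,0],"twist":0},{"claw":66,"linear":[0,0,0],"twist":0}]'
python3 -c "
from h import *
plan([.4803,-.2595,.004],77)"
python3 -m pendant '[{"claw":40,"linear":[0,0,0],"twist":0},{"claw":40,"linear":[0,0,0],"twist":0},{"claw":40,"linear":[0,0,0],"twist":0},{"claw":40,"linear":[0,0,0],"twist":0},{"claw":40,"linear":[0,0,0],"twist":0},{"claw":40,"linear":[0,0,0],"twist":0},{"claw":40,"linear":[0,0,0],"twist":0},{"claw":40,"linear":[0,0,0],"twist":0},{"claw":40,"linear":[0,0,0],"twist":0},{"claw":40,"linear":[0,0,0],"twist":0}]'
python3 -c "
from h import *
plan([.513,-.0358,.15],115.5)"
```

```text
clock: 21.6
tool_pos: [0.4817, -0.258, 0.006]
orientation: [179.1, 89.9, -14.0]
force: [0.0, 0.2, 0.5]
opening: 0.0664
t 21.6 tcp [ 0.4817 -0.258   0.006 ] jaw -103.15 q6 84.5 F [0.  0.2 0.5] open 66.4 axis [ 1.5e-03 -4.0e-04 -1.0e+00]
shift [2.  1.8 1. ]
twist (tool x down => -)  -0.0026 rows 0.02059224412889794 shift after twist [2.  1.8 1. ]
clock: 22.43
tool_pos: [0.4813, -0.2584, 0.006]
orientation: [169.8, 89.9, -23.3]
force: [-1.1, -0.6, 6.4]
opening: 0.0495
t 22.4333 tcp [ 0.4813 -0.2584  0.006 ] jaw -103.15 q6 84.5 F [-1.1 -0.6  6.4] open 49.5 axis [ 1.3e-03 -6.0e-04 -1.0e+00]
shift [-144.1 -223.9   19.6]
twist (tool x down => -)  -0.6747 rows 5.444309852968094 shift after twist [-144.1 -187.1 -124.5]
```

```bash

python3 -m pendant '[{"claw":40,"linear":[-5,0,0],"twist":0},{"claw":40,"linear":[-12,0,0],"twist":0},{"claw":40,"linear":[-22,0,0],"twist":0},{"claw":40,"linear":[-28,0,0],"twist":0},{"claw":40,"linear":[-28,0,0],"twist":0},{"claw":40,"linear":[-28,0,0],"twist":0},{"claw":40,"linear":[-20,0,0],"twist":0},{"claw":40,"linear":[-7,-10,1],"twist":0},{"claw":40,"linear":[0,-20,2],"twist":0},{"claw":40,"linear":[0,-25,2],"twist":0}]'
python3 -m pendant '[{"claw":40,"linear":[0,-25,2],"twist":0},{"claw":40,"linear":[0,-25,2],"twist":0},{"claw":40,"linear":[0,-25,2],"twist":0},{"claw":40,"linear":[0,-25,2],"twist":0},{"claw":40,"linear":[0,-25,2],"twist":0},{"claw":40,"linear":[0,-22,2],"twist":0},{"claw":40,"linear":[0,-14,2],"twist":0},{"claw":40,"linear":[0,-8,1],"twist":0},{"claw":40,"linear":[0,0,0],"twist":-0.075},{"claw":40,"linear":[0,0,0],"twist":-0.1}]'
python3 -m pendant '[{"claw":40,"linear":[0,0,0],"twist":-0.1},{"claw":40,"linear":[0,0,0],"twist":-0.1},{"claw":40,"linear":[0,0,0],"twist":-0.1},{"claw":40,"linear":[0,0,0],"twist":-0.1},{"claw":40,"linear":[0,0,0],"twist":-0.1},{"claw":40,"linear":[0,0,0],"twist":0},{"claw":40,"linear":[0,0,0],"twist":0},{"claw":40,"linear":[0,0,0],"twist":0},{"claw":40,"linear":[0,0,0],"twist":0},{"claw":40,"linear":[0,0,0],"twist":0}]'
cat > f.py <<'E'
from h import *
import sys
plan([.513,-.0358,.115],115.5)
i=sys.argv[1]
for n in ['top','side']:
    im,d=snapshot(n);np.savez(n+i+'.npz',im=im,d=d)
T=np.load('top%s.npz'%i)['im'];S=np.load('side%s.npz'%i)['im']
a=cv2.resize(T[190:260,235:305],(400,400),interpolation=cv2.INTER_CUBIC)
b=cv2.resize(S[180:260,260:340],(400,400),interpolation=cv2.INTER_CUBIC)
cv2.imwrite('pics/f%s.png'%i,cv2.convertScaleAbs(np.hstack([a,b])[:,:,::-1],alpha=1.4))
hsv=cv2.cvtColor(S,cv2.COLOR_RGB2HSV).astype(int);C=cloud('side',np.load('side%s.npz'%i)['d'])
br=(hsv[...,0]>12)&(hsv[...,0]<30)&(hsv[...,1]>110)&(hsv[...,2]>50)&(np.hypot(C[...,0]-.513,C[...,1]+.0358)<.06)&(C[...,2]>.06)
v,u=np.nonzero(br);print('brass',len(u),np.c_[u,v].mean(0) if len(u) else '',C[br].mean(0).round(4))
E
python3 f.py 7
```

```text
clock: 23.27
tool_pos: [0.4878, -0.2029, 0.155]
orientation: [-88.2, 90.0, 78.5]
force: [1.3, 0.6, -3.8]
opening: 0.0499
clock: 24.1
tool_pos: [0.5116, -0.0347, 0.1543]
orientation: [1.3, 89.9, 178.3]
force: [-0.8, -1.0, -2.0]
opening: 0.0496
clock: 24.93
tool_pos: [0.5122, -0.0355, 0.155]
orientation: [-25.4, 90.0, -180.0]
force: [-0.4, 0.6, -2.0]
opening: 0.05
t 24.9333 tcp [ 0.5122 -0.0355  0.155 ] jaw -64.59 q6 97.4 F [-0.4  0.6 -2. ] open 50.0 axis [-2.e-04 -0.e+00 -1.e+00]
shift [40.   0.6 -0.5]
twist (tool x down => -)  -0.0015 rows 0.011984449019571042 shift after twist [40.   0.6 -0.5]
brass 18 [307.72222222 171.77777778] [ 0.5142 -0.0603  0.2291]
```

View pics/f7.png

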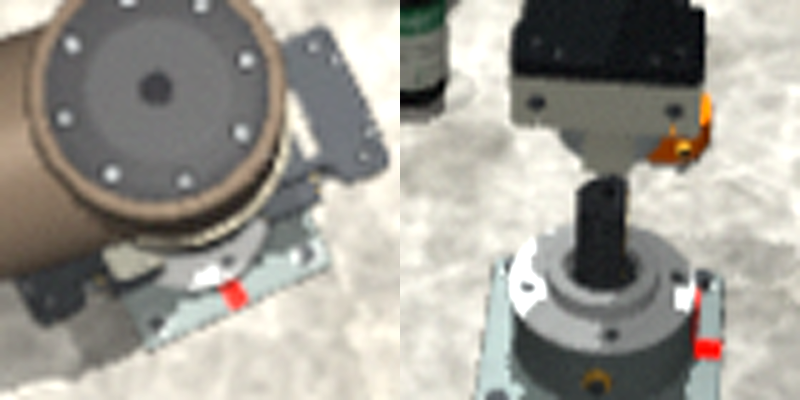

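```bash
python3 - <<'E'
from h import *
for a in [185,195,205,215,225]:
    r=np.radians(a);P=[.5122+.029*np.cos(r),-.0355+.029*np.sin(r),.149+.011]
    q=proj('side',[P[0],P[1]+.0015,P[2]]);print(a,q.round(1),'crop',((q-[260,180])*5+[400,0]).round(0), 'top',proj('top',P).round(1))
D=np.load('side7.npz')
b=cv2.resize(D['im'][190:220,285:325],(800,600),interpolation=cv2.INTER_NEAREST)
cv2.imwrite('pics/g.png',cv2.convertScaleAbs(b[:,:,::-1],alpha=1.5))
E
```

```text
185 [313.4 206.1] crop [667. 130.] top [268.9 232.6]
195 [314.1 204.8] crop [671. 124.] top [270.5 232.3]
205 [314.4 203.4] crop [672. 117.] top [272.1 231.7]
215 [314.3 202. ] crop [672. 110.] top [273.6 230.9]
225 [313.9 200.6] crop [669. 103.] top [274.9 229.8]
```

View pics/g.png

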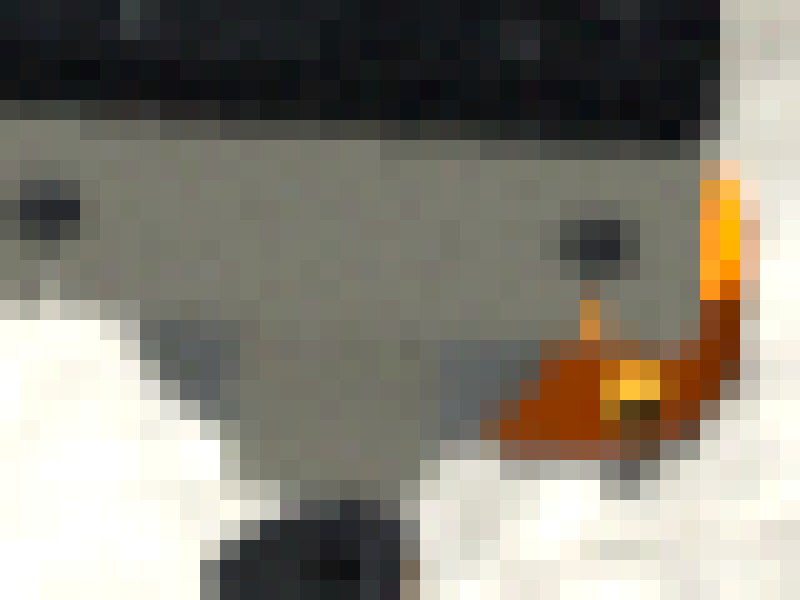

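A small brass spot at zoom px (590,315), full-frame (314.5,205.8), matches the projected position of the held collar's screw at about 200–205°. The larger one below it is on the orange ring. Lowering.

```bash

python3 -m pendant '[{"claw":40,"linear":[5,0.5,-1],"twist":0},{"claw":40,"linear":[10,0,0],"twist":0},{"claw":40,"linear":[10,0,0],"twist":0},{"claw":40,"linear":[7,0,0],"twist":0},{"claw":40,"linear":[4,0,0],"twist":0},{"claw":40,"linear":[0,0,0],"twist":0},{"claw":40,"linear":[0,0,0],"twist":0},{"claw":40,"linear":[2,0,0],"twist":0},{"claw":40,"linear":[0,0,0],"twist":0},{"claw":40,"linear":[0,0,0],"twist":0}]'
python3 -c "
from h import *
plan([.513,-.0358,.095],115.5)"
python3 -m pendant '[{"claw":40,"linear":[1,0,0],"twist":0},{"claw":40,"linear":[1,0,0],"twist":0},{"claw":40,"linear":[1,0,0],"twist":0},{"claw":40,"linear":[1,0,0],"twist":0},{"claw":40,"linear":[0,0,0],"twist":0},{"claw":40,"linear":[0,0,0],"twist":0},{"claw":40,"linear":[0,0,0],"twist":0},{"claw":40,"linear":[0,0,0],"twist":0},{"claw":40,"linear":[0,0,0],"twist":0},{"claw":40,"linear":[0,0,0],"twist":0}]'
python3 -c "
from h import *
plan([.513,-.0358,.095],115.5);print(get_obs()['moment'])"
```

```text
clock: 25.87
tool_pos: [0.5136, -0.0354, 0.1173]
orientation: [165.6, 90.0, 11.1]
force: [-0.3, 0.1, -2.8]
opening: 0.0498
t 25.8667 tcp [ 0.5136 -0.0354  0.1173] jaw -64.49 q6 97.6 F [-0.3  0.1 -2.8] open 49.8 axis [ 4.e-04  1.e-04 -1.e+00]
shift [22.3  0.1  0.7]
twist (tool x down => -)  0.0002 rows 0.0018398786005971643 shift after twist [22.3  0.1  0.7]
clock: 26.7
tool_pos: [0.5135, -0.0354, 0.1131]
orientation: [154.3, 90.0, -0.2]
force: [-0.1, 0.1, -2.1]
opening: 0.0493
t 26.7 tcp [ 0.5135 -0.0354  0.1131] jaw -64.49 q6 97.6 F [-0.1  0.1 -2.1] open 49.3 axis [ 1.e-04 -0.e+00 -1.e+00]
shift [18.1  0.1  0.6]
twist (tool x down => -)  0.0002 rows 0.0017200668818833026 shift after twist [18.1  0.1  0.6]
[-0.08128472  0.12534474  0.02359781]
```

```bash

python3 -m pendant '[{"claw":40,"linear":[1,0,0],"twist":0},{"claw":40,"linear":[1,0,0],"twist":0},{"claw":40,"linear":[1,0,0],"twist":0},{"claw":40,"linear":[1,0,0],"twist":0},{"claw":40,"linear":[1,0,0],"twist":0},{"claw":40,"linear":[1,0,0],"twist":0},{"claw":40,"linear":[0,0,0],"twist":0},{"claw":40,"linear":[0,0,0],"twist":0},{"claw":40,"linear":[0,0,0],"twist":0},{"claw":40,"linear":[0,0,0],"twist":0}]'
python3 -c "
from h import *
plan([.513,-.0358,.095],115.5);print(get_obs()['moment'])"
```

```text
clock: 27.53
tool_pos: [0.5135, -0.0355, 0.1071]
orientation: [157.5, 90.0, 3.0]
force: [0.5, 0.3, -2.9]
opening: 0.0497
t 27.5333 tcp [ 0.5135 -0.0355  0.1071] jaw -64.49 q6 97.6 F [ 0.5  0.3 -2.9] open 49.7 axis [ 1.e-04  0.e+00 -1.e+00]
shift [12.1  0.1  0.6]
twist (tool x down => -)  0.0002 rows 0.0012489685605433026 shift after twist [12.1  0.1  0.6]
[-0.11688379  0.06296242  0.0313125 ]
```

```bash

python3 -m pendant '[{"claw":40,"linear":[1,0,0],"twist":0},{"claw":40,"linear":[1,0,0],"twist":0},{"claw":40,"linear":[1,0,0],"twist":0},{"claw":40,"linear":[0,0,0],"twist":0},{"claw":40,"linear":[0,0,0],"twist":0},{"claw":40,"linear":[0,0,0],"twist":0},{"claw":40,"linear":[0,0,0],"twist":0},{"claw":40,"linear":[0,0,0],"twist":0},{"claw":40,"linear":[0,0,0],"twist":0},{"claw":40,"linear":[0,0,0],"twist":0}]'
python3 -c "
from h import *
plan([.513,-.0358,.095],115.5);print(get_obs()['moment'])"
```

```text
clock: 28.37
tool_pos: [0.5135, -0.0354, 0.1041]
orientation: [-173.5, 90.0, 32.0]
force: [0.5, 0.6, -2.1]
opening: 0.0493
t 28.3667 tcp [ 0.5135 -0.0354  0.1041] jaw -64.49 q6 97.6 F [ 0.5  0.6 -2.1] open 49.3 axis [ 1.e-04  0.e+00 -1.e+00]
shift [9.1 0.2 0.6]
twist (tool x down => -)  0.0002 rows 0.0014856182504615046 shift after twist [9.1 0.2 0.6]
[-0.13123716  0.11494963  0.01992955]
```

```bash

python3 -m pendant '[{"claw":40,"linear":[1,0,0],"twist":0},{"claw":40,"linear":[1,0,0],"twist":0},{"claw":40,"linear":[1,0,0],"twist":0},{"claw":40,"linear":[0,0,0],"twist":0},{"claw":40,"linear":[0,0,0],"twist":0},{"claw":40,"linear":[0,0,0],"twist":0},{"claw":40,"linear":[0,0,0],"twist":0},{"claw":40,"linear":[0,0,0],"twist":0},{"claw":40,"linear":[0,0,0],"twist":0},{"claw":40,"linear":[0,0,0],"twist":0}]'
python3 -m pendant '[{"claw":40,"linear":[1,0,0],"twist":0},{"claw":40,"linear":[1,0,0],"twist":0},{"claw":40,"linear":[1,0,0],"twist":0},{"claw":40,"linear":[1,0,0],"twist":0},{"claw":40,"linear":[1,0,0],"twist":0},{"claw":40,"linear":[0,0,0],"twist":0},{"claw":40,"linear":[0,0,0],"twist":0},{"claw":40,"linear":[0,0,0],"twist":0},{"claw":40,"linear":[0,0,0],"twist":0},{"claw":40,"linear":[0,0,0],"twist":0}]'
python3 -c "
from h import *
plan([.513,-.0358,.095],115.5);print(get_obs()['moment'])"
```

```text
clock: 29.2
tool_pos: [0.5135, -0.0354, 0.1011]
orientation: [140.0, 90.0, -14.5]
force: [0.1, -0.1, -3.2]
opening: 0.0496
clock: 30.03
tool_pos: [0.5135, -0.0354, 0.0961]
orientation: [177.7, 90.0, 23.2]
force: [0.4, 0.4, -2.2]
opening: 0.0494
t 30.0333 tcp [ 0.5135 -0.0354  0.0961] jaw -64.49 q6 97.6 F [ 0.4  0.4 -2.2] open 49.4 axis [ 1.e-04  1.e-04 -1.e+00]
shift [1.1 0.1 0.6]
twist (tool x down => -)  0.0001 rows 0.0011276307723677183 shift after twist [1.1 0.1 0.6]
[-0.07038081  0.06531932 -0.00153581]
```

```bash

python3 -m pendant '[{"claw":40,"linear":[1,0,0],"twist":0},{"claw":40,"linear":[0,0,0],"twist":0},{"claw":40,"linear":[0,0,0],"twist":0},{"claw":40,"linear":[0,0,0],"twist":0},{"claw":40,"linear":[0,0,0],"twist":0},{"claw":40,"linear":[0,0,0],"twist":0},{"claw":40,"linear":[0,0,0],"twist":0},{"claw":40,"linear":[0,0,0],"twist":0},{"claw":40,"linear":[0,0,0],"twist":0},{"claw":40,"linear":[0,0,0],"twist":0}]'
python3 f.py 8
python3 - <<'E'
from h import *
D=np.load('side8.npz');C=cloud('side',D['d']);S=D['im']
cv2.imwrite('pics/k.png',cv2.convertScaleAbs(cv2.resize(S[195:255,265:345],(800,600),interpolation=cv2.INTER_CUBIC)[:,:,::-1],alpha=1.5))
for z in (.089,.111):
    for a in range(45,226,30):
        r=np.radians(a);print(z,a,((proj('side',[.5125+.025*np.cos(r),-.034+.025*np.sin(r),z])-[265,195])*10).round(0),end=' ')
    print()
r=np.radians(205.5);print('screw',((proj('side',[.5125+.029*np.cos(r),-.034+.029*np.sin(r),.1])-[265,195])*10).round())
E
```

```text
clock: 30.87
tool_pos: [0.5135, -0.0354, 0.0951]
orientation: [-159.1, 90.0, 46.4]
force: [0.3, -0.4, -2.9]
opening: 0.0497
t 30.8667 tcp [ 0.5135 -0.0354  0.0951] jaw -64.49 q6 97.6 F [ 0.3 -0.4 -2.9] open 49.7 axis [ 0.  0. -1.]
shift [-19.9   0.2   0.6]
twist (tool x down => -)  0.0001 rows 0.0010107620735085913 shift after twist [-19.9   0.2   0.6]
brass 12 [304.5        188.33333333] [ 0.5214 -0.0623  0.1787]
0.089 45 [256. 321.] 0.089 75 [283. 353.] 0.089 105 [331. 373.] 0.089 135 [386. 374.] 0.089 165 [433. 356.] 0.089 195 [459. 324.] 0.089 225 [457. 288.] 
0.111 45 [257. 252.] 0.111 75 [285. 284.] 0.111 105 [333. 304.] 0.111 135 [389. 304.] 0.111 165 [437. 286.] 0.111 195 [463. 255.] 0.111 225 [461. 219.] 
screw [480. 278.]
```

View pics/k.png

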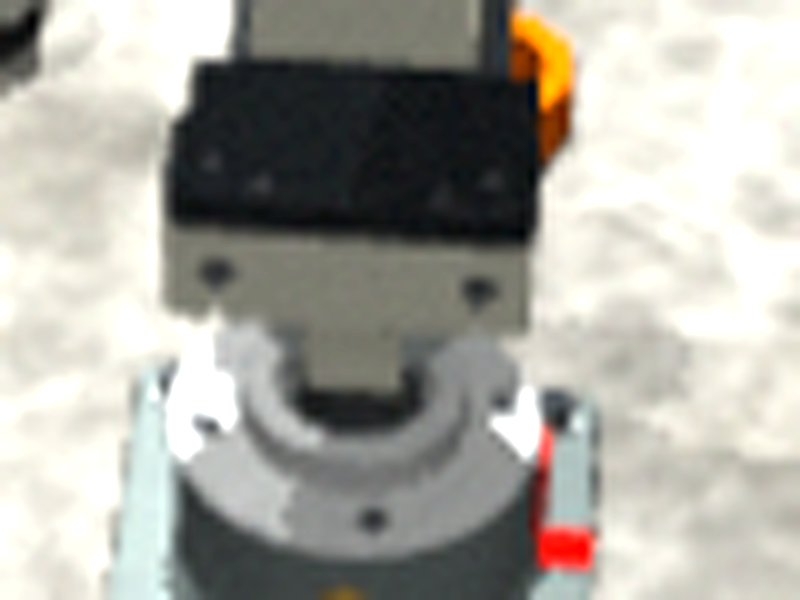

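```bash

python3 -m pendant '[{"claw":40,"linear":[0.5,0,0],"twist":0},{"claw":40,"linear":[0,0,0],"twist":0},{"claw":40,"linear":[0,0,0],"twist":0},{"claw":40,"linear":[0,0,0],"twist":0},{"claw":40,"linear":[0,0,0],"twist":0},{"claw":40,"linear":[0,0,0],"twist":0},{"claw":40,"linear":[0,0,0],"twist":0},{"claw":40,"linear":[0,0,0],"twist":0},{"claw":40,"linear":[0,0,0],"twist":0},{"claw":40,"linear":[0,0,0],"twist":0}]'
python3 - <<'E'
from h import *
plan([.513,-.0358,.0945],115.5)
im,d=snapshot('side');C=cloud('side',d);D0=np.load('side1.npz')
C0=cloud('side',D0['d'])
# collar pixels left/right of finger
m=(C[...,2]>.085)&(C[...,2]<.116)&(abs(np.hypot(C[...,0]-.5128,C[...,1]+.0345)-.025)<.003)
print('collar px',m.sum(),'z range',np.percentile(C[m][:,2],[2,50,98]).round(4) if m.any() else '')
m=(C[...,2]>.05)&(C[...,2]<.0585)&(np.hypot(C[...,0]-.5125,C[...,1]+.033)<.05);P=C[m]
print('disc',m.sum(),P.mean(0).round(4),np.linalg.lstsq(np.c_[P[:,:2]-P[:,:2].mean(0),np.ones(len(P))],P[:,2],rcond=None)[0].round(4))
for k,(u,v) in dict(bottle=(260,185),tin=(231,216),torch=(344,161),hex=(296,167),bearing=(193,250)).items():
    w=np.s_[v-8:v+9,u-8:u+9];print(k,'mean px diff',np.abs(im[w].astype(int)-D0['im'][w]).mean().round(1))
E
```

```text
clock: 31.8
tool_pos: [0.5135, -0.0354, 0.0946]
orientation: [-178.4, 90.0, 27.1]
force: [0.5, 0.1, -3.0]
opening: 0.0499
t 31.8 tcp [ 0.5135 -0.0354  0.0946] jaw -64.5 q6 97.6 F [ 0.5  0.1 -3. ] open 49.9 axis [ 1.e-04  0.e+00 -1.e+00]
shift [0.1 0.1 0.6]
twist (tool x down => -)  0.0001 rows 0.0006210840699559029 shift after twist [0.1 0.1 0.6]
collar px 17 z range [0.0888 0.0929 0.0969]
disc 428 [ 0.5055 -0.0189  0.0544] [ 0.0027 -0.0023  0.0544]
bottle mean px diff 2.8
tin mean px diff 4.4
torch mean px diff 3.5
hex mean px diff 65.4
bearing mean px diff 4.6
```

```bash
python3 -c "
from plant import *
print(close_job())"
```

```text
the job is handed in; nothing more can be done
None
```

I set the cover on the housing, turned the shaft flat to the red mark, and handed the job in still gripping the steel collar level on the shaft end. That took about 32 s of the 66 s allowed.

**What my last checks showed:**
- **Cover:** seated and level. Its disc top measured 54.4 mm against a target of 55 mm, with a slope below 0.3 %.
- **Shaft:** one finger was on the flat when I turned it, with the jaw reading 24 mm. The jaws stopped at 205.6°. My image estimates of the mark's direction ranged from 205.5° to 208°, so it could be up to about 2° off. A later side view showed the flat on the red-mark side.
- **Collar:** it went on with almost no force, so the screw is on the flat. Its underside is at about 88.8 mm against 89 mm for flush. That rests on only a few visible pixels; from the arm's positions I would put it between 88.6 and 89.7 mm.
- **Other loose things:** the bottle, tin, torch and bearing looked unchanged in the side camera.

**What failed or disagreed:**
- **First pinch:** I first pinched the round part of the shaft, with the jaw reading 28.7 mm, because I misjudged where the flat was. I then found it in the enlarged top view.
- **Shaft position:** the pinches put the shaft about 2 mm further in −y than the cameras did. I used the pinch value.
- **Hex keys:** the last check could not confirm them. The view there had changed a lot, probably because the arm blocks it. The arm never moved near them at low height.

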